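# Load the curing tray and set its cover ajar on the prop

## Robot

A 7-joint arm with a two-finger parallel gripper is mounted at the origin on the work surface. World frame = base frame: x ahead of the robot, y to its left, z up, the work surface at z = 0. Lengths are in m, angles in rad, forces in N, time in s.
With the tool pointing down it reaches from about 0.425 to 0.875 m from the base axis. Payload 4.7 kg.
Tool frame: the origin (TCP) lies between the finger pads; the fingertips stand 17 mm ahead of it and the grasp point (between the pads) lies 2 mm behind it (ctrl.nose_length is the distance from the TCP to the fingertips, in m); z points along the fingers, y is the line along which they close (so a half turn about z gives the same grasp; the last joint's range is limited). The gripper opens to 85 mm and grips with 20 to 120 N. Pads are 22 mm wide; open, the fingers measure 114 mm over their backs; the gripper's body (76 mm by 85 mm) begins 54 mm behind the grasp point. The pads swing forward as they close: fully open they stand 13 mm farther back than shut.
Start: joints at [1.341, 0.321, -0.07, 1.45, 0.023, 1.371, -0.057], TCP at [0.157, -0.631, 0.248] pointing down, gripper open.
Joint ranges: [-2.86, 2.86], [-0.3, 2.09], [-1.38, 1.24], [0.06, 2.45], [-1.56, 4.7], [0.09, 2.05], [-2.69, 2.69]. Speed limits (rad/s): [2.57, 2.57, 3.14, 3.14, 3.14, 3.14, 3.14].

## Interface

Orientations are given as a unit quaternion [x, y, z, w].
In Python, from workcell import readout, vision, ticket, ctrl gives the robot as it stands. The module is installed in compiled form; this text tells all that it offers.
- The arm moves only by the shell command python3 -m creep 'ROWS' [OPENING] [FORCE]. ROWS is JSON, a list of rows, each an object with "dp": the shift along the tool's x, y, z in m, a list of three; "twist": the turn about the tool's z in rad. In form: [{"dp": [x, y, z], "twist": twist}, ...]. A call has 1 to 8 rows; each row shifts and turns the commanded pose from where the row before left it, along the tool's axes as they then stand; what a row does not reach is not made up. A row lasts 1/12 s, in which the tool goes at most 41.7 mm and 7.16 degrees, less where a joint would pass 70% of its speed; a pose out of reach is approached as far as the arm can. A call is refused whole if a number of a shift passes 0.0417 or a number of a turn 0.125, either way. A call with a gripper value outside its range is refused whole. OPENING is the closure, from 0 (fully open) to 1 (shut), set as the call begins (- or left out, the last holds). The fingers move at their own pace and stop on an object; FORCE is the grip in N (left out, the last holds). Time passes only in rows, so rows that do not move let the fingers close. It gives the time, the measured TCP pose, the force, the opening and the grip force at its end, in the units of the state.
- readout.sense(): the state, without advancing time (a new reading comes with each control period).
- vision.grab_frame(name): name is "scene" or "top" or "wrist"; returns a dict with "color" (384x512x3 uint8, red, green, blue), "z_map" (384x512 float32, m along the optical axis (not along the pixel's ray), 0 where there is no reading), "K" (3x3 intrinsics, pixels), "dist" ([k1, k2, p1, p2, k3] as OpenCV has them; the pictures are not rectified), "R" (3x3) and "t" (3): a world point X has camera coordinates R X + t; the wrist camera has in their place "tool_from_camera" (4x4, takes a point from camera to tool coordinates, whose origin is the TCP and whose axes are the flange's). Camera axes: x right, y down, z forward; pixel columns grow to the right and rows downward; lengths in m; the calibration is good to about 2 mm. A picture is of the moment at which its call begins: read the wrist's pose just before it.
- ticket.finish_job(): hands the job in; it is judged then, once.
Trained networks look in a picture, given as the dict that the camera call returned (one of the last four; its "shot" number tells which), for a name from the list of things; names that differ only in an ending like _2 or _b are one class to them, and where a whole thing is asked for, a point or a joint stands for the part that bears it (a point fixed in the world has none). Each returns a list of dicts, best first, with "confidence" (0 to 1); they miss things now and then, are a little off and sometimes report something else, mostly with a low value. They report only what shows in the picture. A call takes as long as a camera call. They do not tell look-alikes from the thing itself.
- vision.spot_in(thing, picture): "rect" ([left, top, right, bottom] in pixels, round what is visible of it).
- vision.silhouettes(thing, picture): "region" (384x512 bool, what is visible of it) and "rect" ([left, top, right, bottom] in pixels, round what is visible of it).
- vision.pinpoint(thing, picture): "pixel" ([row, column] in pixels: a listed point, or the origin of a listed thing).
The state is a dict: "time": time; "joint_positions": joint angles; "qvel": joint speeds; "effort": joint torques, N m; "eef_pos": TCP position; "tcp_rot": TCP orientation; "ft_force": force on the tool from outside, world axes, zero at the start; "ft_torque": the same for the moment, N m; "finger_gap": opening from 0.0 (shut) to 1.0 (fully open); "grasp_force": force on a finger pad.
Only numpy, scipy, OpenCV 4.12 (cv2) and the standard library are available. Lean on these libraries where they do the work, as an engineer would, in place of code of your own. Each camera call takes 0.05 s, during which the arm holds its last target. There are 200 camera calls.

## Task

Fold the curing tray's stiff cover right back against its stop, lay the brass medal plaque flat in the tray's large well, then stand the taller of the two brass props upright in the small front pocket. Finally fold the cover down until you feel it rest on the prop, and leave it resting there, ajar. Leave the shorter prop and the other things on the bench where they are.

Things in the scene. Friction and masses are not known exactly. Their poses are not given: they have to be found in the camera images.
- tray: fixed shallow grey steel tray, 150 (x) x 250 (y) x 30 mm high, origin at the centre of its underside on the bench, x points to its far, hinged side, y to its left seen from the robot, z up. Floor 6 mm thick, walls 6 mm thick. Right of a dividing wall is the large well; at the front left is the small pocket; behind the pocket a raised deck 28 mm high.
- tray_well (a point): middle of the large well (tray x = 0, y = -35 mm), on its floor (6 mm above the bench). The well is 138 (x) x 168 (y) mm inside, 24 mm deep. Axes as the tray's.
- tray_pocket (a point): middle of the small square pocket at the tray's front left (tray x = -37, y = +87 mm), on its floor (6 mm above the bench). 64 x 64 mm inside, 24 mm deep at its walls. It lies 115 mm in front of the hinge line.
- cover (a joint): angle in rad of the tray's aluminium cover (plate 150 x 250 x 6 mm, 350 g) about the hinge on the tray's far rim: 0 is shut on the tray, it grows as the front edge rises and goes over away from the robot, 1.83 is the open stop. The hinge is stiff (about 0.6 N m of friction): the cover stays where it is left; moving it takes about 2 to 5 N at the bar.
- cover_hinge (a point): point on the hinge line, midway along it, 78 mm behind the tray's centre (tray x = +78 mm) and 31 mm above the bench; turns with the cover. Its y runs along the hinge (tray's y); its x-y plane is the underside of the cover, z pointing out of the cover's upper face, -x towards the cover's front edge.
- cover_bar (a point): centre of the cover's handle bar: a round steel bar 12 mm thick parallel to the hinge, 195 mm from the hinge line and 45 mm beyond the cover's front edge, in the cover's plane (3 mm above its underside). Held by two struts 106 mm apart, so that a gripper can pinch it between them from above at every cover angle; it can turn between the pads.
- plaque: flat brass plaque with three round medals struck in a row, 120 (x) x 46 (y) x 14 mm (medals stand 2 mm proud), about 0.48 to 0.72 kg; origin at the centre of its underside, z up, x along its length.
- tall_prop: the taller turned brass prop, 70 mm high, about 350 g: round foot 50 mm across and 10 mm high, round stem 30 mm across with a domed (hemispherical) top. Origin at the centre of its foot's underside, z up along the stem.
- tall_prop_dome (a point): centre of the tall prop's domed top (radius 15 mm), 55 mm above its underside.
- short_prop: the shorter prop, same shape and thickness but 45 mm high; not needed. Origin at the centre of its underside.
- jar_a: glass enamel jar, 60 mm across, 75 mm high, bystander; origin at the centre of its underside.
- jar_b: another such jar, bystander.
- mug: white mug, 76 mm across, 90 mm high, bystander; origin at the centre of its underside.
- syringe: enamel syringe lying flat, about 125 mm long, 24 mm thick, bystander; origin under its middle.
- brush: brush lying flat on the bench, bystander; origin at its underside.
- medals: two round brass medals 64 mm across, stacked, 10 mm high, bystander; origin at the centre of the underside.
Things that resemble listed ones, but are neither listed nor needed, are in the scene too. What is shaped like the plaque but pink is not meant.

How it is judged:
On the way, in this order (a step that is already met when the one before it is completed fails the run):
1. the cover is folded right back (over 1.72 rad, stop at 1.83) (value of joint cover above 1.72 rad), for 0.1 s.
2. the plaque lies flat on the floor of the large well, let go (x of plaque in the frame of tray_well between -0.06 and 0.06 m and y of plaque in the frame of tray_well between -0.075 and 0.075 m and z of plaque in the frame of tray_well between -0.004 and 0.004 m and angle between plaque's own z axis and vertical below 0.07 rad and contact force between plaque and the fingers below 0.1 N and linear speed of plaque below 0.02 m/s), for 0.2 s.
3. the tall prop stands upright on the floor of the pocket, let go (horizontal distance between tall_prop and tray_pocket below 0.014 m and z of tall_prop in the frame of tray_pocket between -0.004 and 0.004 m and angle between tall_prop's own z axis and vertical below 0.07 rad and contact force between tall_prop and the fingers below 0.1 N and linear speed of tall_prop below 0.02 m/s), for 0.2 s.
4. the cover bears on the tall prop's dome with at least 0.5 N (contact force between cover and tall_prop above 0.5 N), for 0.1 s.
At the end, for the whole second after the job is handed in: The plaque lies flat (within 4 degrees) on the floor of the large well, the tall prop stands upright (within 4 degrees) on the floor of the pocket, within 14 mm of its middle, and the cover's underside rests on the prop's dome (gap under 4.5 mm); all at rest (x of plaque in the frame of tray_well between -0.06 and 0.06 m and y of plaque in the frame of tray_well between -0.075 and 0.075 m and z of plaque in the frame of tray_well between -0.004 and 0.004 m and angle between each of plaque, tall_prop's own z axis and vertical below 0.07 rad and horizontal distance between tall_prop and tray_pocket below 0.014 m and z of tall_prop in the frame of tray_pocket between -0.004 and 0.004 m and z of tall_prop_dome in the frame of cover_hinge between -0.0195 and -0.011 m and linear speed of each of plaque, tall_prop below 0.02 m/s and velocity of joint cover between -0.03 and 0.03 rad/s); the robot touches nothing.
It fails at once if the short prop or another bystander on the bench is moved more than 30 mm (distance of any of short_prop, jar_a, jar_b, mug, syringe, brush, medals from where it was at the start of the episode above 0.03 m).
It also fails if it takes over 72 s, if anything falls off the work surface, if the arm or the gripper's body presses on something with over 40 N, if the wrist force passes 120 N, or if a joint passes its speed limit or range.

## Working session

There is one attempt and no reset: what is moved stays moved. The work goes in short steps, Python scripts to look and compute and a shell command to move; the robot and the scene stay as the last step left them, time stands still between calls to the robot, and variables do not carry over. Pictures are saved under pics/ and viewed, at most 10 in all, crops included, and the job is handed in when it is done.

```bash
mkdir -p pics; cat > h.py <<'E'
import numpy as np, cv2
from workcell import readout, vision, ticket, ctrl
from scipy.spatial.transform import Rotation as Rn
def world(f,row,col,pose=None,z=None):
    p=cv2.undistortPoints(np.array([[[col,row]]],float),f["K"],np.array(f["dist"]))[0,0]
    ray=np.array([p[0],p[1],1.])
    if "R" in f:
        R=np.array(f["R"]).T; o=-R@np.array(f["t"])
    else:
        T=np.array(f["tool_from_camera"]); A=Rn.from_quat(pose["tcp_rot"]).as_matrix()
        R=A@T[:3,:3]; o=A@T[:3,3]+np.array(pose["eef_pos"])
    d=R@ray
    if z is not None: return o+d*(z-o[2])/d[2]
    r,c=int(round(row)),int(round(col))
    zz=f["z_map"][max(r-1,0):r+2,max(c-1,0):c+2]; zz=zz[zz>0]
    return o+d*(np.median(zz) if len(zz) else np.nan)
def save(f,n,s=1.5):
    im=cv2.cvtColor(f["color"],cv2.COLOR_RGB2BGR); cv2.imwrite("pics/"+n,cv2.resize(im,None,fx=s,fy=s))
E
python3 - <<'E'
from h import *
np.set_printoptions(precision=4,suppress=True)
print(readout.sense())
for n in("top","scene"):
    f=vision.grab_frame(n); save(f,n+"0.png")
    for t in ["tray_well","tray_pocket","cover_hinge","cover_bar","plaque","tall_prop","short_prop","tall_prop_dome","jar_a","mug","syringe","brush","medals"]:
        for d in vision.pinpoint(t,f)[:4]:
            r,c=d["pixel"]; print(n,t,round(d["confidence"],2),np.round(d["pixel"]),world(f,r,c))
E
```

```text
{'time': 0.0, 'joint_positions': array([ 1.3411,  0.3219, -0.07  ,  1.4517,  0.0226,  1.3708, -0.0569]), 'qvel': array([-0.0008, -0.0008, -0.0009,  0.0008,  0.0001,  0.0019,  0.001 ]), 'effort': array([  0.0007, -49.3578,  -0.3824, -31.4333,   0.0127,   0.0111,
        -0.    ]), 'eef_pos': array([ 0.1567, -0.6303,  0.2472]), 'tcp_rot': array([ 0.9926,  0.1216, -0.0002, -0.001 ]), 'ft_force': array([0.425 , 0.4366, 0.3382]), 'ft_torque': array([-0.0015, -0.0028,  0.036 ]), 'grasp_force': 0.0, 'finger_gap': 1.0000923602715754}
top tray_well 0.68 [163. 276.] [ 0.5706 -0.0369  0.0926]
top tray_pocket 0.58 [178. 228.] [0.5248 0.0925 0.1065]
top tray_pocket 0.34 [238. 314.] [ 0.3682 -0.1536  0.0224]
top cover_hinge 0.56 [138. 256.] [0.6543 0.0207 0.0408]
top cover_bar 0.98 [187. 264.] [ 0.4981 -0.0065  0.1302]
top cover_bar 0.36 [162. 274.] [ 0.575  -0.032   0.0862]
top plaque 0.78 [261. 133.] [0.2875 0.3651 0.0145]
top plaque 0.64 [208. 153.] [0.4418 0.3138 0.0141]
top tall_prop 0.6 [211. 380.] [ 0.4479 -0.3325  0.0608]
top short_prop 0.77 [157. 384.] [ 0.6066 -0.3502  0.0397]
top short_
[... 778 characters left out ...]
4. 300.] [0.4576 0.31   0.0037]
scene plaque 0.65 [112. 272.] [0.2857 0.3655 0.0171]
scene plaque 0.65 [146. 246.] [0.3531 0.1656 0.0204]
scene plaque 0.58 [173. 238.] [0.4111 0.0771 0.0026]
scene tall_prop 0.67 [270. 124.] [ 0.4608 -0.3442  0.0126]
scene short_prop 0.55 [320. 156.] [ 0.6191 -0.3605  0.0222]
scene short_prop 0.53 [334. 213.] [ 0.7332 -0.3017  0.0509]
scene tall_prop_dome 0.43 [204. 166.] [ 0.3746 -0.1559  0.0222]
scene jar_a 0.86 [183. 365.] [0.7087 0.3023 0.0072]
scene mug 0.64 [281. 315.] [ 0.8069 -0.0786  0.0602]
scene syringe 0.82 [207. 166.] [ 0.3819 -0.1609  0.0205]
scene brush 0.63 [143. 251.] [0.3531 0.188  0.0178]
scene medals 0.51 [149. 359.] [0.6131 0.4148 0.0122]
```

View pics/top0.png

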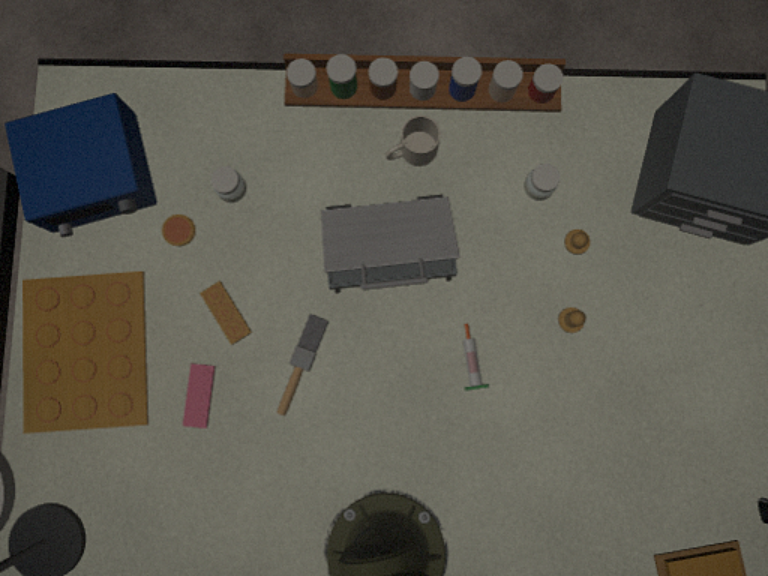

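View pics/scene0.png

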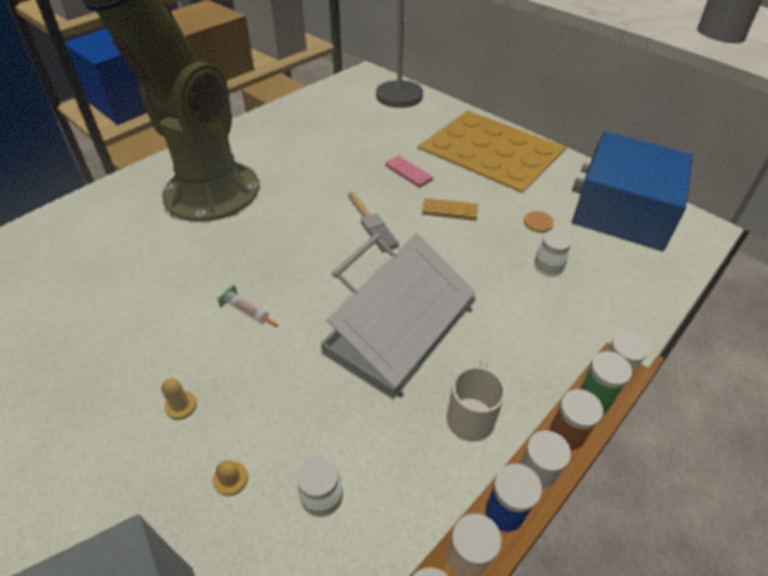

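The top picture (shown at 1.5x) has these possible plaques: the brass slab at (226,312), the pink slab at (198,395), and the orange mould mat at (85,350). I choose the brass slab. Possible props: the one at (571,320) has its top at about 64 mm, so it is the tall one. The one at (577,241) tops out at about 40 mm, so it is the short one. The cover stands ajar at about 0.5 rad, with its bar at (393,283).

```bash
python3 - <<'E'
from h import *
np.set_printoptions(precision=4,suppress=True)
f=vision.grab_frame("top")
im=cv2.cvtColor(f["color"],cv2.COLOR_RGB2BGR)
a=cv2.resize(im[180:270,110:200],(400,400)); b=cv2.resize(im[140:230,335:425],(400,400)); cv2.imwrite("pics/choice.png",np.hstack([a,b]))
def pts(m):
    return np.array([world(f,r,c) for r,c in np.argwhere(m)])
for t in["plaque","tall_prop","short_prop","cover","cover_bar","tray"]:
    for d in vision.silhouettes(t,f)[:2]:
        P=pts(d["region"]); P=P[np.isfinite(P[:,0])]
        rc=cv2.minAreaRect((P[:,:2]*1000).astype(np.float32))
        print(t,round(d["confidence"],2),np.round(d["rect"]),len(P),"mean",P.mean(0),"rect mm",np.round(rc[0],1),np.round(rc[1],1),round(rc[2],1),"ztop",np.percentile(P[:,2],[5,50,98]))
        if t in("cover","tray"):
            Q=P[(P[:,2]>.03)]
            for k in range(5):
                c=Q.mean(0);n=np.linalg.svd(Q-c,full_matrices=0)[2][2];e=(Q-c)@n;Q=Q[abs(e)<max(.004,2*e.std())] if k<4 else Q
            n*=np.sign(n[2]);print(" plane",n,c,len(Q),"angle",np.arccos(n[2]),"yaw",np.arctan2(n[1],n[0]))
            rc=cv2.minAreaRect((Q[:,:2]*1000).astype(np.float32)); print(np.round(cv2.boxPoints(rc),1))
# edge-on search of bar
Z=np.array([[*world(f,r,c)] for r in range(150,200) for c in range(205,315)]).reshape(50,110,3)
for c in range(235,290,6):
    i=np.argmax(np.where(np.arange(50)>31,np.nan_to_num(Z[:,c-205,2]),0)); print(c,i+150,Z[i,c-205])
E
```

```text
plaque 0.87 [120. 243. 143. 287.] 686 mean [0.2803 0.3656 0.0135] rect mm [280.6 368.5] [ 51.7 118.9] 85.1 ztop [0.0093 0.0139 0.017 ]
plaque 0.69 [134. 189. 168. 230.] 665 mean [0.441  0.3245 0.0132] rect mm [441.6 327.3] [120.7  49. ] 34.2 ztop [0.0085 0.0136 0.0168]
tall_prop 0.69 [370. 203. 390. 222.] 261 mean [ 0.446  -0.3413  0.0306] rect mm [ 447.7 -344.6] [51.9 44.5] 14.0 ztop [0.0032 0.0135 0.0691]
short_prop 0.64 [215. 132. 306. 191.] 3839 mean [0.5878 0.0111 0.0784] rect mm [575.6   9.8] [175.5 249.5] 7.8 ztop [0.0421 0.0782 0.1306]
short_prop 0.58 [378. 149. 396. 170.] 259 mean [ 0.5992 -0.3572  0.0185] rect mm [ 601.9 -361.4] [48.5 54.8] 3.7 ztop [0.0013 0.0108 0.0456]
cover 0.56 [212. 132. 304. 193.] 3887 mean [0.5871 0.012  0.0785] rect mm [575.4   9.8] [175.3 250.7] 7.9 ztop [0.042  0.0784 0.1306]
 plane [0.4735 0.0659 0.8783] [0.5879 0.0116 0.0783] 3836 angle 0.4984068208805081 yaw 0.13821850952219533
[[ 471.4  121.4]
 [ 505.9 -126. ]
 [ 679.5 -101.8]
 [ 645.   145.6]]
cover_bar 0.74 [214. 134. 305. 193.] 3872 mean [0.5869 0.011  0.0781] rect mm [575.1  11.9] [175.7 254.8] 8.0 ztop [0.0419 0.078  0.1306]
tray 0.65 [215. 131. 306. 198.] 4924 mean [0.5778 0.0098 0.065 ] rect mm [582.5   7.4] [189.3 268.1] 7.1 ztop [0.0047 0.0686 0.1303]
 plane [0.4745 0.0658 0.8778] [0.5892 0.0113 0.0776] 3927 angle 0.49954792107428764 yaw 0.1377920635679748
[[ 471.8  121.9]
 [ 505.5 -125.9]
 [ 685.5 -101.4]
 [ 651.8  146.4]]
235 189 [0.5031 0.0765 0.0308]
241 191 [0.4856 0.0552 0.1323]
247 191 [0.4861 0.0391 0.132 ]
253 189 [0.492  0.0232 0.1311]
259 189 [0.4923 0.0071 0.1327]
265 188 [ 0.4956 -0.009   0.131 ]
271 187 [ 0.4988 -0.025   0.1306]
277 186 [ 0.5017 -0.041   0.1329]
283 186 [ 0.5022 -0.0571  0.1322]
289 183 [ 0.5253 -0.0794  0.0277]
```

View pics/choice.png

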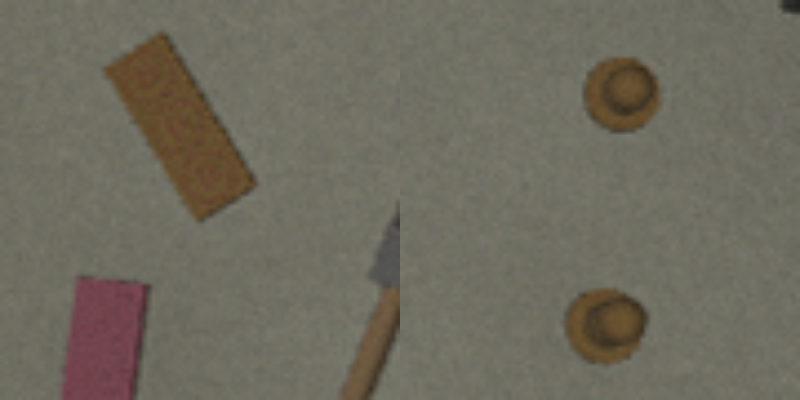

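The crop confirms both choices. On the left is the brass slab (not the pink one), and on the right the lower prop shows the longer stem, so it is the tall one. I'll swing round in an arc towards the bar.

```bash
cat >> h.py <<'E'
YAW=0.138; XH=np.array([np.cos(YAW),np.sin(YAW),0]); YH=np.array([-np.sin(YAW),np.cos(YAW),0]); HINGE=np.array([.664,.018,.031]); TRAY=HINGE-.078*XH; TRAY[2]=0
WELL=TRAY-.035*YH; POCKET=TRAY-.037*XH+.087*YH
def yawx(s):
    x=Rn.from_quat(s["tcp_rot"]).as_matrix()[:,0]; return np.arctan2(x[1],x[0])
def go(target,yaw):
    "remaining shift in present tool axes, and twist mod pi"
    s=readout.sense(); A=Rn.from_quat(s["tcp_rot"]).as_matrix(); y=yawx(s)
    tw=-((yaw-y+np.pi/2)%np.pi-np.pi/2)
    a=yaw; B=np.array([[np.cos(a),np.sin(a),0],[np.sin(a),-np.cos(a),0],[0,0,-1]]).T
    print("t",round(s["time"],2),"at",np.round(s["eef_pos"],4),"yaw",round(y,3),"dp now-axes",np.round(A.T@(np.array(target)-s["eef_pos"]),4),"dp in axes at yaw",np.round(B@(np.array(target)-s["eef_pos"]),4),"twist",round(tw,3),"j7",np.round(s["joint_positions"][6],2),"F",np.round(s["ft_force"],1),"gap",round(s["finger_gap"],3),"grip",round(s["grasp_force"],1))
E
python3 -m creep '[{"dp":[0.04,-0.0075,0],"twist":-0.073},{"dp":[0.04,-0.0075,0],"twist":-0.073},{"dp":[0.04,-0.0075,0],"twist":-0.073},{"dp":[0.04,-0.0075,0],"twist":-0.073},{"dp":[0.04,-0.0075,0],"twist":-0.073},{"dp":[0.04,-0.0075,0],"twist":-0.073},{"dp":[0.04,-0.0075,0],"twist":-0.073},{"dp":[0.04,-0.0075,0],"twist":-0.073}]' 0.3
python3 -m creep '[{"dp":[0.04,-0.0075,0],"twist":-0.073},{"dp":[0.04,-0.0075,0],"twist":-0.073},{"dp":[0.04,-0.0075,0],"twist":-0.073},{"dp":[0.04,-0.0075,0],"twist":-0.073},{"dp":[0.04,-0.0075,0],"twist":-0.073},{"dp":[0.04,-0.0075,0],"twist":-0.073},{"dp":[0.04,-0.0075,0],"twist":-0.073},{"dp":[0.04,-0.0075,0],"twist":-0.073}]'
python3 -c "
from h import *
go([.494,-.003,.24],1.709)"
```

```text
time: 2.42
eef_pos: [0.4071, -0.4262, 0.2484]
tcp_rot: [0.915, 0.404, 0.0, 0.0]
ft_force: [-0.2, -0.7, 0.1]
finger_gap: 0.699
grasp_force: 0.0
time: 3.08
eef_pos: [0.5015, -0.1192, 0.2485]
tcp_rot: [0.76, 0.65, 0.0, 0.0]
ft_force: [0.6, 0.4, 1.4]
finger_gap: 0.702
grasp_force: 0.0
t 3.08 at [ 0.5015 -0.1192  0.2485] yaw 1.416 dp now-axes [ 0.1136 -0.0254  0.0084] dp in axes at yaw [0.1161 0.0086 0.0085] twist -0.293 j7 -0.0 F [0.6 0.4 1.4] gap 0.702 grip 0.0
```

```bash
python3 -m creep '[{"dp":[0.01,0,0],"twist":-0.098},{"dp":[0.02,0,0],"twist":-0.098},{"dp":[0.02,0,0.008],"twist":-0.098},{"dp":[0.034,0.0,0],"twist":0},{"dp":[0.03,0,0],"twist":0},{"dp":[0,0,0],"twist":0},{"dp":[0,0,0],"twist":0}]'
python3 - <<'E'
from h import *
np.set_printoptions(precision=4,suppress=True)
s=readout.sense(); f=vision.grab_frame("wrist"); save(f,"w1.png")
for t in["cover_bar"]:
    for d in vision.pinpoint(t,f)[:2]:
        r,c=d["pixel"]; print(t,d["confidence"],d["pixel"],world(f,r,c,s),world(f,r,c,s,z=.127))
go([.494,-.003,.127],1.709)
E
```

```text
time: 3.67
eef_pos: [0.4945, -0.006, 0.2407]
tcp_rot: [0.656, 0.755, -0.0, 0.001]
ft_force: [0.2, -0.7, -0.3]
finger_gap: 0.698
grasp_force: 0.0
cover_bar 0.58 [192.1, 259.0] [0.4956 0.0004 0.1336] [ 0.4959 -0.0014  0.127 ]
t 3.77 at [ 0.4947 -0.009   0.2404] yaw 1.705 dp now-axes [0.0061 0.0001 0.1134] dp in axes at yaw [0.006  0.0002 0.1134] twist -0.004 j7 0.09 F [ 0.1 -0.8 -0.4] gap 0.7 grip 0.0
```

View pics/w1.png

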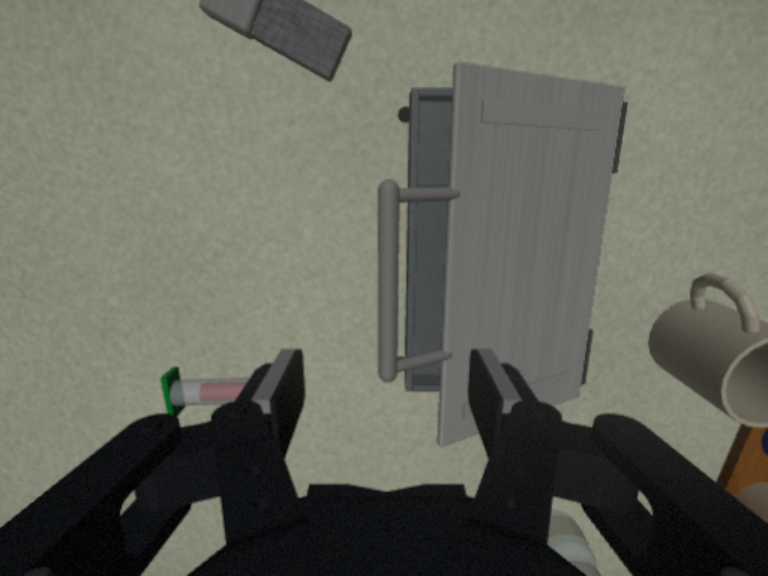

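The wrist view shows the bar vertical at column 388, rows 185–375, centred between the open fingers and square to them. I'll narrow the fingers, go down and pinch.

```bash
python3 -m creep '[{"dp":[0.006,0,0],"twist":0},{"dp":[0,0,0.03],"twist":0},{"dp":[0,0,0.03],"twist":0},{"dp":[0,0,0.03],"twist":0},{"dp":[0,0,0.015],"twist":0},{"dp":[0,0,0.01],"twist":0},{"dp":[0,0,0],"twist":0}]' 0.6 40
python3 -m creep '[{"dp":[0,0,0],"twist":0},{"dp":[0,0,0],"twist":0},{"dp":[0,0,0],"twist":0},{"dp":[0,0,0],"twist":0},{"dp":[0,0,0],"twist":0},{"dp":[0,0,0],"twist":0}]' 1 40
python3 - <<'E'
from h import *
go([.494,-.003,.127],1.709)
# arc waypoints in tool axes (yaw 1.709): tool y = +tray x ; z down
s=readout.sense();p=np.array(s["eef_pos"]); bz=p[2]+.002
th0=np.arcsin((bz-.031-.0026)/.195)
print("theta",th0)
prev=None
for i,th in enumerate(np.linspace(th0,1.85,14)):
    q=np.array([-.195*np.cos(th)+.003*np.sin(th), .195*np.sin(th)+.003*np.cos(th)])
    if prev is not None: print(round(th,2),np.round([q[0]-prev[0],-(q[1]-prev[1])],4))
    prev=q
E
```

```text
time: 4.35
eef_pos: [0.4924, -0.0027, 0.1233]
tcp_rot: [0.658, 0.753, -0.001, -0.002]
ft_force: [-0.9, -1.0, -0.6]
finger_gap: 0.402
grasp_force: 0.0
time: 4.85
eef_pos: [0.4949, -0.0023, 0.1263]
tcp_rot: [0.658, 0.753, 0.001, 0.001]
ft_force: [2.3, -0.7, 0.5]
finger_gap: 0.119
grasp_force: 39.1
t 4.85 at [ 0.4949 -0.0023  0.1263] yaw 1.706 dp now-axes [-0.0006 -0.001  -0.0007] dp in axes at yaw [-0.0006 -0.001  -0.0007] twist -0.003 j7 0.0 F [ 2.3 -0.7  0.5] gap 0.119 grip 39.1
theta 0.5072052379683262
0.61 [ 0.0109 -0.0169]
0.71 [ 0.0126 -0.0157]
0.82 [ 0.0142 -0.0143]
0.92 [ 0.0156 -0.0128]
1.02 [ 0.0168 -0.0111]
1.13 [ 0.0179 -0.0093]
1.23 [ 0.0187 -0.0074]
1.33 [ 0.0194 -0.0054]
1.44 [ 0.0198 -0.0034]
1.54 [ 0.0201 -0.0013]
1.64 [0.0201 0.0007]
1.75 [0.0199 0.0028]
1.85 [0.0195 0.0048]
```

```bash
python3 -m creep '[{"dp":[0,0.0109,-0.0169],"twist":0},{"dp":[0,0.0126,-0.0157],"twist":0},{"dp":[0,0.0142,-0.0143],"twist":0},{"dp":[0,0.0156,-0.0128],"twist":0},{"dp":[0,0.0168,-0.0111],"twist":0},{"dp":[0,0.0179,-0.0093],"twist":0},{"dp":[0,0,0],"twist":0}]'
python3 - <<'E'
from h import *
s=readout.sense();p=np.array(s["eef_pos"])
q=(p-HINGE)[:2]@XH[:2], p[2]+.002-.031
print(q,np.hypot(*q),np.arctan2(q[1],-q[0])-.015)
E
```

```text
time: 5.43
eef_pos: [0.5819, 0.0096, 0.2088]
tcp_rot: [0.658, 0.753, -0.001, 0.0]
ft_force: [-6.7, -1.8, 18.0]
finger_gap: 0.123
grasp_force: 42.3
(np.float64(-0.0825030840147814), np.float64(0.1798041100548645)) 0.1978289080609098 1.12560730500868
```

The bar is riding slightly outside the assumed arc, so I'll add a little rise and continue.

```bash
python3 -m creep '[{"dp":[0,0.0187,-0.0104],"twist":0},{"dp":[0,0.0194,-0.0064],"twist":0},{"dp":[0,0.0198,-0.0034],"twist":0},{"dp":[0,0.0201,-0.0013],"twist":0},{"dp":[0,0,0],"twist":0}]'
python3 -m creep '[{"dp":[0,0.0201,0.0007],"twist":0},{"dp":[0,0.0199,0.0028],"twist":0},{"dp":[0,0.010,0.0025],"twist":0},{"dp":[0,0.005,0.001],"twist":0},{"dp":[0,0,0],"twist":0},{"dp":[0,0,0],"twist":0}]'
python3 - <<'E'
from h import *
s=readout.sense();p=np.array(s["eef_pos"])
q=(p-HINGE)[:2]@XH[:2], p[2]+.002-.031
print(q,np.hypot(*q),np.arctan2(q[1],-q[0])-.015)
E
```

```text
time: 5.85
eef_pos: [0.6608, 0.0205, 0.2278]
tcp_rot: [0.658, 0.753, 0.001, 0.001]
ft_force: [2.9, -0.7, 3.9]
finger_gap: 0.124
grasp_force: 41.1
time: 6.35
eef_pos: [0.7133, 0.0276, 0.2198]
tcp_rot: [0.658, 0.753, 0.0, 0.0]
ft_force: [2.7, -0.9, 0.4]
finger_gap: 0.121
grasp_force: 42.2
(np.float64(0.05011096140665272), np.float64(0.19082325919993534)) 0.19729324546163446 1.8126020006982666
```

```bash
python3 -m creep '[{"dp":[0,0.004,0.001],"twist":0},{"dp":[0,0.004,0.001],"twist":0},{"dp":[0,0,0],"twist":0},{"dp":[0,0,0],"twist":0}]'
python3 - <<'E'
from h import *
s=readout.sense();p=np.array(s["eef_pos"])
q=(p-HINGE)[:2]@XH[:2], p[2]+.002-.031
print(q,np.hypot(*q),np.arctan2(q[1],-q[0])-.015)
E
```

```text
time: 6.68
eef_pos: [0.716, 0.028, 0.219]
tcp_rot: [0.658, 0.753, -0.005, -0.003]
ft_force: [-15.5, -2.4, 12.6]
finger_gap: 0.122
grasp_force: 43.4
(np.float64(0.05283983696569916), np.float64(0.19004722175278366)) 0.19725616559822254 1.8269822395066313
```

The cover is at its stop. I'll let go, rise and head for the plaque.

```bash
python3 -m creep '[{"dp":[0,-0.007,-0.001],"twist":0},{"dp":[0,0,0],"twist":0},{"dp":[0,0,0],"twist":0}]' 0.5
python3 -m creep '[{"dp":[0,0,-0.035],"twist":0},{"dp":[0,0,-0.035],"twist":0},{"dp":[0.03,-0.0215,0],"twist":0},{"dp":[0.03,-0.0215,0],"twist":0},{"dp":[0.03,-0.0215,0],"twist":0},{"dp":[0.03,-0.0215,0],"twist":0},{"dp":[0.03,-0.0215,0],"twist":0},{"dp":[0.03,-0.0215,0],"twist":0}]' 0
python3 -m creep '[{"dp":[0.03,-0.0215,0],"twist":0},{"dp":[0.03,-0.0215,0],"twist":0},{"dp":[0.03,-0.0215,0],"twist":0},{"dp":[0.03,-0.0215,0],"twist":0},{"dp":[0.024,-0.018,0],"twist":0},{"dp":[0,0,0.02],"twist":0.114},{"dp":[0,0,0.02],"twist":0.114},{"dp":[0,0,0.02],"twist":0.114}]'
python3 -m creep '[{"dp":[0,0,0.01],"twist":0.114},{"dp":[0,0,0],"twist":0.114},{"dp":[0,0,0],"twist":0.114},{"dp":[0,0,0],"twist":0.114},{"dp":[0,0,0],"twist":0.114},{"dp":[0,0,0],"twist":0.114},{"dp":[0,0,0],"twist":0.114},{"dp":[0,0,0],"twist":0}]'
cat >> h.py <<'E'
def region(t,f,s,near,zmin=-1):
    best=None
    for d in vision.silhouettes(t,f)[:4]:
        P=np.array([world(f,r,c,s) for r,c in np.argwhere(d["region"])]); P=P[np.isfinite(P[:,0])]
        P=P[P[:,2]>zmin]
        rc=cv2.minAreaRect((P[:,:2]*1000).astype(np.float32)); print(t,round(d["confidence"],2),len(P),"mean",P.mean(0),"rect",np.round(rc[0],1),np.round(rc[1],1),round(rc[2],1),"z",np.percentile(P[:,2],[2,50,98]))
        e=P[:,:2]-P[:,:2].mean(0); v=np.linalg.svd(e,full_matrices=0)[2][0]; print(" long axis yaw",np.arctan(v[1]/v[0]))
E
python3 - <<'E'
from h import *
np.set_printoptions(precision=4,suppress=True)
s=readout.sense(); f=vision.grab_frame("wrist"); save(f,"w2.png")
region("plaque",f,s,0,.006)
go([.441,.325,.02],.57)
f=vision.grab_frame("top")
for d in vision.silhouettes("cover",f)[:1]:
  P=np.array([world(f,r,c) for r,c in np.argwhere(d["region"])]); print("cover top z",np.nanpercentile(P[:,2],[5,50,98]))
E
```

```text
time: 6.93
eef_pos: [0.7136, 0.0278, 0.2188]
tcp_rot: [0.658, 0.753, 0.0, 0.0]
ft_force: [-0.0, -0.2, -0.0]
finger_gap: 0.497
grasp_force: 0.0
time: 7.6
eef_pos: [0.5605, 0.1901, 0.2886]
tcp_rot: [0.658, 0.753, 0.0, 0.0]
ft_force: [0.5, 0.9, -0.7]
finger_gap: 1.001
grasp_force: 0.0
time: 8.27
eef_pos: [0.439, 0.3185, 0.2285]
tcp_rot: [0.778, 0.629, 0.001, 0.0]
ft_force: [0.4, 0.1, -0.4]
finger_gap: 1.004
grasp_force: 0.0
time: 8.93
eef_pos: [0.4393, 0.3177, 0.2187]
tcp_rot: [0.961, 0.278, 0.0, -0.0]
ft_force: [-0.1, 0.5, -0.5]
finger_gap: 1.001
grasp_force: 0.0
plaque 0.77 3768 mean [0.4464 0.329  0.0154] rect [443.6 327.2] [120.  46.] 34.3 z [0.0138 0.0155 0.0168]
 long axis yaw 0.6025450180498382
t 9.03 at [0.4392 0.3177 0.2187] yaw 0.569 dp now-axes [ 0.0054 -0.0052  0.1987] dp in axes at yaw [ 0.0055 -0.0052  0.1987] twist -0.001 j7 -1.77 F [-0.9 -0.   0.3] gap 0.999 grip 0.0
cover top z [0.0404 0.1211 0.2233]
```

View pics/w2.png

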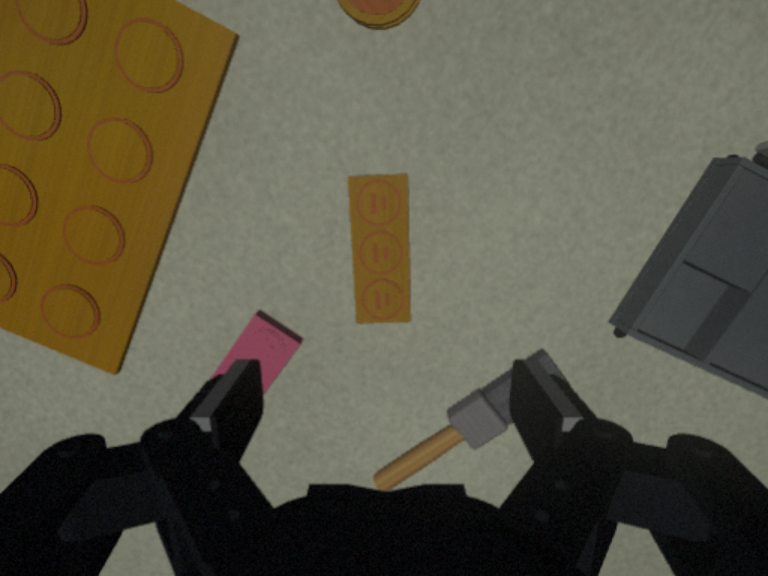

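The plaque shows three medals, at (380,250), nearly aligned. The brush and the pink slab are clear of the fingers' path, and the cover is seen staying back. I'll go down and grip.

```bash
python3 -m creep '[{"dp":[0.009,-0.0054,0],"twist":-0.03},{"dp":[0,0,0.04],"twist":0},{"dp":[0,0,0.04],"twist":0},{"dp":[0,0,0.04],"twist":0},{"dp":[0,0,0.04],"twist":0},{"dp":[0,0,0.03],"twist":0},{"dp":[0,0,0.0087],"twist":0},{"dp":[0,0,0],"twist":0}]' 0.2 80
python3 -m creep '[{"dp":[0,0,0],"twist":0},{"dp":[0,0,0],"twist":0},{"dp":[0,0,0],"twist":0},{"dp":[0,0,0],"twist":0},{"dp":[0,0,0],"twist":0},{"dp":[0,0,0],"twist":0}]' 1 80
python3 -m creep '[{"dp":[0,0,-0.02],"twist":0},{"dp":[0,0,-0.035],"twist":0},{"dp":[0,0,-0.035],"twist":0},{"dp":[0,0,-0.03],"twist":0},{"dp":[0,0,0],"twist":0}]'
python3 -c "
from h import *
print(WELL,POCKET)
go([WELL[0],WELL[1],.15],1.709)"
```

```text
time: 9.8
eef_pos: [0.4422, 0.3257, 0.0178]
tcp_rot: [0.956, 0.294, -0.003, 0.0]
ft_force: [-0.7, -0.2, 0.5]
finger_gap: 0.802
grasp_force: 0.0
time: 10.3
eef_pos: [0.4456, 0.3281, 0.0232]
tcp_rot: [0.956, 0.294, 0.002, -0.0]
ft_force: [-1.5, -1.1, 7.5]
finger_gap: 0.506
grasp_force: 81.4
time: 10.72
eef_pos: [0.4472, 0.3299, 0.1476]
tcp_rot: [0.956, 0.294, 0.006, -0.001]
ft_force: [2.0, 2.0, -4.2]
finger_gap: 0.505
grasp_force: 84.1
[ 0.59155622 -0.02739713  0.        ] [0.53812536 0.08835322 0.        ]
t 10.72 at [0.4472 0.3299 0.1476] yaw 0.596 dp now-axes [-0.0812  0.3767 -0.0028] dp in axes at yaw [-0.3738  0.0938 -0.0024] twist -1.113 j7 -1.82 F [ 2.   2.  -4.2] gap 0.505 grip 84.1
```

```bash
python3 -m creep '[{"dp":[-0.004,0.02,0],"twist":0},{"dp":[-0.0085,0.039,0],"twist":0},{"dp":[-0.0085,0.039,0],"twist":0},{"dp":[-0.0085,0.039,0],"twist":0},{"dp":[-0.0085,0.039,0],"twist":0},{"dp":[-0.0085,0.039,0],"twist":0},{"dp":[-0.0085,0.039,0],"twist":0},{"dp":[-0.0085,0.039,0],"twist":0}]'
python3 -m creep '[{"dp":[0,0,0],"twist":-0.11},{"dp":[0,0,0],"twist":-0.12},{"dp":[0,0,0],"twist":-0.12},{"dp":[0,0,0],"twist":-0.12},{"dp":[0,0,0],"twist":-0.12},{"dp":[0,0,0],"twist":-0.12},{"dp":[0,0,0],"twist":-0.12},{"dp":[0,0,0],"twist":-0.12}]'
python3 -m creep '[{"dp":[0,0,0],"twist":-0.12},{"dp":[0,0,0],"twist":-0.043},{"dp":[0,0,0],"twist":0},{"dp":[0,0,0],"twist":0}]'
python3 - <<'E'
from h import *
np.set_printoptions(precision=4,suppress=True)
go([WELL[0],WELL[1],.15],1.709)
s=readout.sense(); f=vision.grab_frame("wrist"); save(f,"w3.png")
for t in("tray_well","tray_pocket"):
  for d in vision.pinpoint(t,f)[:2]: print(t,d["confidence"],d["pixel"],world(f,*d["pixel"],s,z=.006))
E
```

```text
time: 11.38
eef_pos: [0.5555, 0.0465, 0.1396]
tcp_rot: [0.956, 0.294, -0.0, 0.0]
ft_force: [0.2, 0.7, -5.3]
finger_gap: 0.503
grasp_force: 84.0
time: 12.05
eef_pos: [0.555, 0.0485, 0.1394]
tcp_rot: [0.714, 0.7, -0.001, -0.0]
ft_force: [-0.2, 0.1, -5.5]
finger_gap: 0.501
grasp_force: 84.1
time: 12.38
eef_pos: [0.5552, 0.0485, 0.1396]
tcp_rot: [0.657, 0.754, -0.0, -0.0]
ft_force: [-0.0, -1.0, -5.7]
finger_gap: 0.501
grasp_force: 84.1
t 12.38 at [0.5552 0.0485 0.1396] yaw 1.707 dp now-axes [-0.0801  0.0257 -0.0104] dp in axes at yaw [-0.0802  0.0255 -0.0104] twist -0.002 j7 -0.17 F [-0.  -1.  -5.7] gap 0.501 grip 84.1
tray_pocket 0.83 [141.9, 246.9] [0.5396 0.0937 0.006 ]
```

View pics/w3.png

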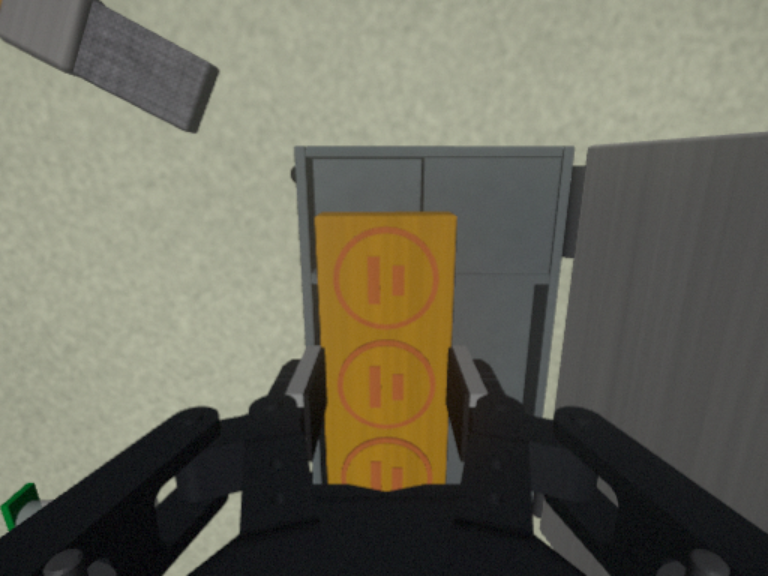

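The plaque is held square over the tray: pocket at about (365,215), divider at row 272, well below it. I'll move to the well and lower.

```bash
python3 -m creep '[{"dp":[-0.025,0.009,0],"twist":0},{"dp":[-0.03,0.009,0],"twist":0},{"dp":[-0.022,0.0075,0],"twist":0},{"dp":[0,0,0.035],"twist":0},{"dp":[0,0,0.035],"twist":0},{"dp":[0,0,0],"twist":0}]'
python3 - <<'E'
from h import *
np.set_printoptions(precision=4,suppress=True)
go([WELL[0],WELL[1]+.003,.03],1.709)
s=readout.sense(); f=vision.grab_frame("wrist")
g=vision.grab_frame("top")
for n,F in(("wrist",f),("top",g)):
  for t in("tray_well","tray_pocket"):
    for d in vision.pinpoint(t,F)[:2]: print(n,t,d["confidence"],d["pixel"],world(F,*d["pixel"],s,z=.006))
d=vision.silhouettes("tray",g)[0]
P=np.array([world(g,r,c) for r,c in np.argwhere(d["region"])]);P=P[(P[:,2]>.02)&(P[:,2]<.035)]
T=np.c_[(P-TRAY)@XH,(P-TRAY)@YH]; print("tray-frame extent",np.percentile(T,[1,3,50,97,99],axis=0))
E
```

```text
time: 13.03
eef_pos: [0.5863, -0.0251, 0.0633]
tcp_rot: [0.657, 0.753, -0.004, -0.005]
ft_force: [-3.4, 0.2, -6.8]
finger_gap: 0.505
grasp_force: 84.6
t 13.03 at [ 0.5863 -0.0251  0.0633] yaw 1.707 dp now-axes [-0.0001  0.0057  0.0332] dp in axes at yaw [-0.      0.0053  0.0333] twist -0.002 j7 -0.1 F [-3.4  0.2 -6.8] gap 0.505 grip 84.6
wrist tray_pocket 0.76 [20.5, 204.4] [0.5385 0.0937 0.006 ]
top tray_well 0.91 [161.2, 271.6] [ 0.5921 -0.028   0.006 ]
top tray_pocket 0.74 [177.2, 232.4] [0.5411 0.0866 0.006 ]
top tray_pocket 0.19 [136.2, 254.3] [0.6666 0.0254 0.006 ]
tray-frame extent [[-0.0757 -0.0078]
 [-0.0744  0.0131]
 [ 0.0257  0.086 ]
 [ 0.0755  0.127 ]
 [ 0.0779  0.1282]]
```

```bash
python3 -m creep '[{"dp":[0,0.004,0.016],"twist":0},{"dp":[0,0,0.01],"twist":0},{"dp":[0,0,0.006],"twist":0},{"dp":[0,0,0],"twist":0},{"dp":[0,0,0],"twist":0}]'
python3 -m creep '[{"dp":[0,0,0],"twist":0},{"dp":[0,0,0],"twist":0},{"dp":[0,0,0],"twist":0},{"dp":[0,0,0],"twist":0}]' 0.25
python3 -m creep '[{"dp":[0,0,-0.02],"twist":0},{"dp":[0,0,-0.035],"twist":0},{"dp":[0,0,-0.04],"twist":0},{"dp":[0,0,-0.04],"twist":0},{"dp":[0,0,-0.04],"twist":0},{"dp":[0,0,0],"twist":0}]'
python3 - <<'E'
from h import *
np.set_printoptions(precision=4,suppress=True)
go([.447,-.342,.2],-1.433)
f=vision.grab_frame("top"); region("plaque",f,None,0,.012)
region("tall_prop",f,None,0,.04)
E
```

```text
time: 13.8
eef_pos: [0.5952, -0.0235, 0.038]
tcp_rot: [0.657, 0.754, -0.0, -0.0]
ft_force: [-0.1, 0.1, -5.3]
finger_gap: 0.501
grasp_force: 84.6
time: 14.13
eef_pos: [0.5967, -0.0235, 0.0395]
tcp_rot: [0.657, 0.754, 0.001, 0.001]
ft_force: [-0.4, 0.0, 0.1]
finger_gap: 0.752
grasp_force: 0.0
time: 14.63
eef_pos: [0.6004, -0.0226, 0.223]
tcp_rot: [0.657, 0.754, 0.004, 0.006]
ft_force: [0.9, 0.5, 0.9]
finger_gap: 0.749
grasp_force: 0.0
t 14.63 at [ 0.6004 -0.0226  0.223 ] yaw 1.709 dp now-axes [-0.2951 -0.1962  0.0212] dp in axes at yaw [0.2953 0.1958 0.023 ] twist 0.0 j7 -0.02 F [0.9 0.5 0.9] gap 0.749 grip 0.0
plaque 0.75 167 mean [0.5886 0.0172 0.0199] rect [589.2  17.6] [46.6 31.7] 9.4 z [0.0151 0.02   0.0249]
 long axis yaw 0.1642032756175403
plaque 0.7 553 mean [0.279  0.3661 0.014 ] rect [281.1 366.7] [ 44.2 118.4] 85.4 z [0.0121 0.0138 0.0166]
 long axis yaw -0.055016269599656976
tall_prop 0.64 101 mean [ 0.4461 -0.3444  0.0619] rect [ 446.3 -345.8] [26.5 27.9] 88.6 z [0.0462 0.0639 0.0694]
 long axis yaw -0.16405828885343313
tall_prop 0.31 1305 mean [0.6791 0.0863 0.1238] rect [628.5  79.9] [169.4 128.1] 6.5 z [0.0421 0.1237 0.2234]
 long axis yaw -1.4092619957161143
```

The plaque is flat, with its top at 20 mm. Next I go to the tall prop.

```bash
python3 -m creep '[{"dp":[-0.033,-0.0218,0],"twist":0},{"dp":[-0.033,-0.0218,0],"twist":0},{"dp":[-0.033,-0.0218,0],"twist":0},{"dp":[-0.033,-0.0218,0],"twist":0},{"dp":[-0.033,-0.0218,0],"twist":0},{"dp":[-0.033,-0.0218,0],"twist":0},{"dp":[-0.033,-0.0218,0],"twist":0},{"dp":[-0.033,-0.0218,0],"twist":0}]' 0.2
python3 -m creep '[{"dp":[-0.0328,-0.0218,0],"twist":0},{"dp":[0,0,0.02],"twist":0},{"dp":[0,0,0],"twist":0},{"dp":[0,0,0],"twist":0}]'
python3 - <<'E'
from h import *
np.set_printoptions(precision=4,suppress=True)
s=readout.sense();f=vision.grab_frame("wrist"); save(f,"w4.png")
region("tall_prop",f,s,0,.035)
for d in vision.pinpoint("tall_prop_dome",f)[:2]: print(d["confidence"],d["pixel"],world(f,*d["pixel"],s,z=.055))
g=vision.grab_frame("top"); region("plaque",g,None,0,.012)
for d in vision.pinpoint("tray_pocket",g)[:2]: print("pocket",d["confidence"],d["pixel"],world(g,*d["pixel"],None,z=.006))
go([.4465,-.345,.047],1.709)
E
```

```text
time: 15.45
eef_pos: [0.457, -0.3101, 0.2114]
tcp_rot: [0.657, 0.754, -0.0, -0.001]
ft_force: [1.2, -0.3, -0.7]
finger_gap: 0.799
grasp_force: 0.0
time: 15.78
eef_pos: [0.4408, -0.3434, 0.1908]
tcp_rot: [0.657, 0.754, 0.0, -0.003]
ft_force: [0.6, 0.8, 0.1]
finger_gap: 0.805
grasp_force: 0.0
tall_prop 0.75 845 mean [ 0.4471 -0.3419  0.0628] rect [ 447.5 -344.7] [29.2 27.7] 5.6 z [0.0379 0.0656 0.0705]
 long axis yaw 0.15574767369775197
0.59 [196.8, 265.2] [ 0.4493 -0.3481  0.055 ]
plaque 0.96 606 mean [ 0.5947 -0.0247  0.0197] rect [595.4 -24.9] [ 46.1 117.5] 8.2 z [0.0152 0.0198 0.023 ]
 long axis yaw -1.426395408829867
plaque 0.68 511 mean [0.278  0.3661 0.0141] rect [280.4 366. ] [ 45.5 118.9] 85.6 z [0.0121 0.0139 0.017 ]
 long axis yaw -0.08697339232065013
plaque 0.57 4189 mean [0.6562 0.0322 0.0898] rect [615.9  15.2] [213.  250.1] 7.9 z [0.0185 0.0782 0.2227]
 long axis yaw -1.2497363662700218
pocket 0.65 [176.5, 232.9] [0.5432 0.0852 0.006 ]
t 16.08 at [ 0.4431 -0.3436  0.1939] yaw 1.711 dp now-axes [-0.0017  0.0031  0.1469] dp in axes at yaw [-0.0019  0.0032  0.1469] twist 0.002 j7 0.67 F [-0.  -0.6 -0.4] gap 0.797 grip 0.0
```

View pics/w4.png

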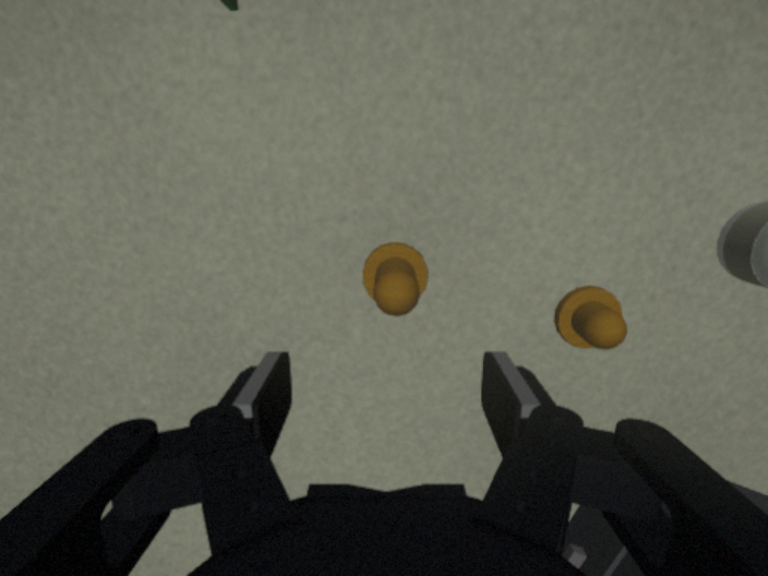

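The tall prop's dome is at (397,293), between the fingers, and the short prop at (600,325) is clear. I'll descend and grip the stem.

```bash
python3 -m creep '[{"dp":[-0.0025,0.0038,0],"twist":0},{"dp":[0,0,0.035],"twist":0},{"dp":[0,0,0.035],"twist":0},{"dp":[0,0,0.035],"twist":0},{"dp":[0,0,0.03],"twist":0},{"dp":[0,0,0.011],"twist":0},{"dp":[0,0,0],"twist":0},{"dp":[0,0,0],"twist":0}]' 0.3 50
python3 -m creep '[{"dp":[0,0,0],"twist":0},{"dp":[0,0,0],"twist":0},{"dp":[0,0,0],"twist":0},{"dp":[0,0,0],"twist":0},{"dp":[0,0,0],"twist":0},{"dp":[0,0,0],"twist":0}]' 1 50
python3 -m creep '[{"dp":[0,0,-0.02],"twist":0},{"dp":[0,0,-0.035],"twist":0},{"dp":[0,0,-0.035],"twist":0},{"dp":[0,0,0],"twist":0}]'
python3 -c "
from h import *
go([.54,.090,.137],1.709)"
```

```text
time: 16.75
eef_pos: [0.447, -0.3466, 0.0479]
tcp_rot: [0.657, 0.754, 0.0, 0.0]
ft_force: [0.1, 0.3, 0.3]
finger_gap: 0.701
grasp_force: 0.0
time: 17.25
eef_pos: [0.4477, -0.3477, 0.0497]
tcp_rot: [0.657, 0.754, -0.0, 0.002]
ft_force: [0.1, 0.4, 7.1]
finger_gap: 0.338
grasp_force: 49.9
time: 17.58
eef_pos: [0.4499, -0.3488, 0.1446]
tcp_rot: [0.657, 0.754, -0.0, 0.006]
ft_force: [2.0, -0.8, -2.4]
finger_gap: 0.33
grasp_force: 50.5
t 17.58 at [ 0.4499 -0.3488  0.1446] yaw 1.709 dp now-axes [0.4223 0.1496 0.0048] dp in axes at yaw [0.4222 0.1497 0.0076] twist -0.0 j7 0.64 F [ 2.  -0.8 -2.4] gap 0.33 grip 50.5
```

```bash
python3 -m creep '[{"dp":[0.02,0.007,0],"twist":0},{"dp":[0.038,0.0135,0],"twist":0},{"dp":[0.038,0.0135,0],"twist":0},{"dp":[0.038,0.0135,0],"twist":0},{"dp":[0.038,0.0135,0],"twist":0},{"dp":[0.038,0.0135,0],"twist":0},{"dp":[0.038,0.0135,0],"twist":0},{"dp":[0.038,0.0135,0],"twist":0}]'
python3 -m creep '[{"dp":[0.038,0.0135,0],"twist":0},{"dp":[0.038,0.0135,0],"twist":0},{"dp":[0.038,0.0135,0],"twist":0},{"dp":[0.022,0.0075,0],"twist":0},{"dp":[0,0,0],"twist":0},{"dp":[0,0,0],"twist":0}]'
python3 - <<'E'
from h import *
np.set_printoptions(precision=4,suppress=True)
go([.54,.090,.0557],1.709)
s=readout.sense();f=vision.grab_frame("wrist"); save(f,"w5.png")
for t in("tray_pocket","tall_prop","tall_prop_dome"):
  for d in vision.pinpoint(t,f)[:1]: print(t,d["confidence"],d["pixel"],world(f,*d["pixel"],s,z=.006),world(f,*d["pixel"],s))
E
```

```text
time: 18.25
eef_pos: [0.5069, -0.0474, 0.1371]
tcp_rot: [0.657, 0.754, -0.0, 0.0]
ft_force: [0.2, -1.4, -3.2]
finger_gap: 0.336
grasp_force: 50.3
time: 18.75
eef_pos: [0.5356, 0.0942, 0.1369]
tcp_rot: [0.655, 0.756, -0.0, -0.0]
ft_force: [0.5, -0.3, -3.1]
finger_gap: 0.335
grasp_force: 50.3
t 18.75 at [0.5356 0.0942 0.1369] yaw 1.713 dp now-axes [-0.0048  0.0038  0.0812] dp in axes at yaw [-0.0048  0.0038  0.0812] twist 0.004 j7 -0.25 F [ 0.5 -0.3 -3.1] gap 0.335 grip 50.3
tray_pocket 0.82 [195.2, 261.8] [0.5408 0.0915 0.006 ] [0.5355 0.1179 0.0978]
tall_prop 0.68 [67.8, 51.9] [0.3479 0.1774 0.006 ] [0.358  0.1767 0.0206]
tall_prop_dome 0.91 [265.2, 257.7] [0.5477 0.0161 0.006 ] [0.535  0.103  0.1557]
```

View pics/w5.png

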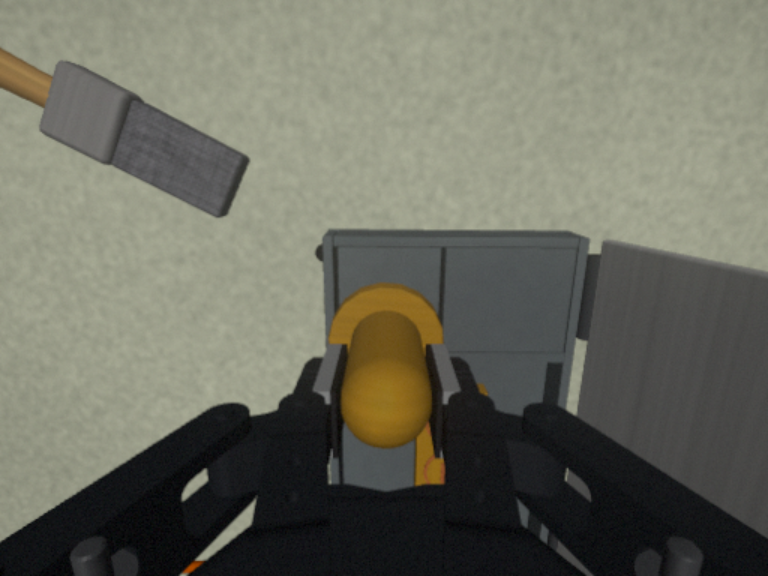

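The prop hangs upright over the pocket, whose inner corners are near (338,246) and (442,246). I'll check the pocket centre from those corners.

```bash
python3 - <<'E'
from h import *
np.set_printoptions(precision=4,suppress=True)
s=readout.sense();f=vision.grab_frame("wrist")
for r,c,ex in((246,338,(-.069,.119)),(246,442,(-.005,.119))):
    w=world(f,r/1.5,c/1.5,s,z=.029); pc=w+(-.037-ex[0])*XH+(.087-ex[1])*YH; print(w,"pocket centre",pc)
E
```

```text
[0.5054 0.1169 0.029 ] pocket centre [0.5415 0.0896 0.029 ]
[0.5636 0.1249 0.029 ] pocket centre [0.5363 0.0888 0.029 ]
```

```bash
python3 -m creep '[{"dp":[-0.0048,0.0035,0],"twist":0},{"dp":[0,0,0.03],"twist":0},{"dp":[0,0,0.025],"twist":0},{"dp":[0,0,0.012],"twist":0},{"dp":[0,0,0.008],"twist":0},{"dp":[0,0,0],"twist":0},{"dp":[0,0,0],"twist":0}]'
python3 -c "
from h import *
go([.5395,.090,.0560],1.709)"
```

```text
time: 19.58
eef_pos: [0.5409, 0.0878, 0.0627]
tcp_rot: [0.657, 0.754, 0.0, 0.0]
ft_force: [-0.3, -0.4, -3.6]
finger_gap: 0.331
grasp_force: 50.3
t 19.58 at [0.5409 0.0878 0.0627] yaw 1.709 dp now-axes [ 0.0024 -0.0011  0.0067] dp in axes at yaw [ 0.0024 -0.0011  0.0067] twist -0.0 j7 -0.31 F [-0.3 -0.4 -3.6] gap 0.331 grip 50.3
```

```bash
python3 -m creep '[{"dp":[0.0015,-0.001,0.003],"twist":0},{"dp":[0,0,0.002],"twist":0},{"dp":[0,0,0.002],"twist":0},{"dp":[0,0,0],"twist":0},{"dp":[0,0,0],"twist":0}]'
```

```text
time: 20.0
eef_pos: [0.5398, 0.0895, 0.0557]
tcp_rot: [0.657, 0.754, 0.001, 0.0]
ft_force: [1.4, 0.1, -2.2]
finger_gap: 0.332
grasp_force: 50.6
```

```bash
python3 -m creep '[{"dp":[0,0,0.001],"twist":0},{"dp":[0,0,0],"twist":0}]'
python3 -m creep '[{"dp":[0,0,0],"twist":0},{"dp":[0,0,0],"twist":0},{"dp":[0,0,0],"twist":0},{"dp":[0,0,0],"twist":0}]' 0.35
python3 -m creep '[{"dp":[0,0,-0.015],"twist":0},{"dp":[0,0,-0.035],"twist":0},{"dp":[0,0,-0.04],"twist":0},{"dp":[0,0,-0.04],"twist":0},{"dp":[0,0,-0.04],"twist":0},{"dp":[0,0,-0.03],"twist":0},{"dp":[0,0,-0.03],"twist":0},{"dp":[0,0,0],"twist":0}]'
python3 - <<'E'
from h import *
np.set_printoptions(precision=4,suppress=True)
go([.7136,.0278,.2188],1.709)
s=readout.sense();f=vision.grab_frame("wrist"); save(f,"w6.png")
region("tall_prop",f,s,0,.04)
for t in("tall_prop","tall_prop_dome","tray_pocket","cover_bar"):
  for d in vision.pinpoint(t,f)[:1]: print(t,d["confidence"],d["pixel"],world(f,*d["pixel"],s,z=.061 if 'dome' in t else .006))
g=vision.grab_frame("scene")
for d in vision.pinpoint("cover_bar",g)[:2]: print("bar",d["confidence"],d["pixel"],world(g,*d["pixel"]))
E
```

```text
time: 20.17
eef_pos: [0.5398, 0.0896, 0.0557]
tcp_rot: [0.657, 0.754, 0.0, 0.001]
ft_force: [-2.9, -0.5, 7.0]
finger_gap: 0.333
grasp_force: 51.5
time: 20.5
eef_pos: [0.5393, 0.0891, 0.0542]
tcp_rot: [0.657, 0.754, -0.0, 0.0]
ft_force: [0.6, -0.9, 0.1]
finger_gap: 0.652
grasp_force: 0.0
time: 21.17
eef_pos: [0.542, 0.0902, 0.2907]
tcp_rot: [0.657, 0.754, 0.003, 0.004]
ft_force: [0.8, 0.3, 0.9]
finger_gap: 0.65
grasp_force: 0.0
t 21.17 at [0.542  0.0902 0.2907] yaw 1.709 dp now-axes [-0.0854  0.1606  0.0737] dp in axes at yaw [-0.0855  0.1614  0.0719] twist -0.0 j7 -0.16 F [0.8 0.3 0.9] gap 0.65 grip 0.0
tall_prop 0.57 467 mean [0.5399 0.0944 0.0695] rect [540.2  92.4] [28.7 28.2] 4.8 z [0.0458 0.0718 0.0765]
 long axis yaw -1.550842438126539
tall_prop 0.43 13803 mean [0.6853 0.0723 0.1375] rect [737.7  30.3] [187.3 293.1] 32.4 z [0.0465 0.1418 0.2251]
 long axis yaw -1.4071052107659094
tall_prop 0.8 [162.0, 253.7] [0.5398 0.0924 0.006 ]
tall_prop_dome 0.6 [173.0, 256.4] [0.544  0.0879 0.061 ]
tray_pocket 0.77 [159.7, 252.7] [0.5378 0.0956 0.006 ]
cover_bar 0.86 [306.9, 447.0] [ 0.9089 -0.1143  0.006 ]
bar 0.67 [182.2, 320.8] [0.7186 0.0218 0.2232]
bar 0.18 [332.7, 211.9] [ 0.7314 -0.302   0.0553]
```

View pics/w6.png

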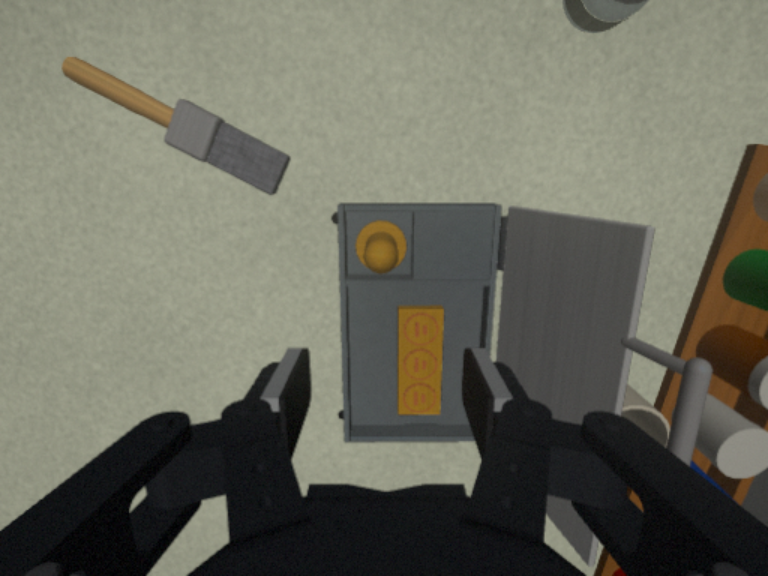

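The prop stands centred in the pocket at (380,245), the plaque lies in the well at (420,360), and the cover is back with its bar at (690,410). I'll regrip the bar.

```bash
python3 -m creep '[{"dp":[-0.0171,0.0322,0],"twist":0},{"dp":[-0.0171,0.0322,0],"twist":0},{"dp":[-0.0171,0.0322,0],"twist":0},{"dp":[-0.0171,0.0322,0],"twist":0},{"dp":[-0.0171,0.0322,0],"twist":0},{"dp":[0,0,0],"twist":0},{"dp":[0,0,0],"twist":0}]' 0.5 40
python3 -c "
from h import *
go([.7136,.0278,.2188],1.709)"
```

```text
time: 22.15
eef_pos: [0.7112, 0.0253, 0.2804]
tcp_rot: [0.658, 0.753, -0.001, -0.002]
ft_force: [0.3, 0.6, 0.2]
finger_gap: 0.498
grasp_force: 0.0
t 22.15 at [0.7112 0.0253 0.2804] yaw 1.707 dp now-axes [0.002  0.003  0.0616] dp in axes at yaw [0.0021 0.0027 0.0616] twist -0.002 j7 -0.15 F [0.3 0.6 0.2] gap 0.498 grip 0.0
```

```bash
python3 -m creep '[{"dp":[0.002,0.002,0.03],"twist":0},{"dp":[0,0,0.025],"twist":0},{"dp":[0,0,0.0065],"twist":0},{"dp":[0,0,0],"twist":0}]'
python3 -m creep '[{"dp":[0,0,0],"twist":0},{"dp":[0,0,0],"twist":0},{"dp":[0,0,0],"twist":0},{"dp":[0,0,0],"twist":0},{"dp":[0,0,0],"twist":0}]' 1 40
python3 - <<'E'
from h import *
go([.7136,.0278,.2188],1.709)
prev=None
for th in np.r_[np.linspace(1.827,.46,18),.42,.40,.38,.36]:
    q=np.array([-.196*np.cos(th)+.003*np.sin(th), .196*np.sin(th)+.003*np.cos(th)])
    if prev is not None: print(round(th,2),np.round([q[0]-prev[0],-(q[1]-prev[1])],4))
    prev=q
E
```

```text
time: 22.48
eef_pos: [0.71, 0.0292, 0.2204]
tcp_rot: [0.656, 0.755, -0.002, -0.002]
ft_force: [-0.6, -0.7, 1.2]
finger_gap: 0.503
grasp_force: 0.0
time: 22.9
eef_pos: [0.7135, 0.0295, 0.2256]
tcp_rot: [0.657, 0.754, 0.002, 0.002]
ft_force: [1.6, 0.4, 6.9]
finger_gap: 0.117
grasp_force: 39.4
t 22.9 at [0.7135 0.0295 0.2256] yaw 1.709 dp now-axes [-0.0017 -0.0002  0.0068] dp in axes at yaw [-0.0017 -0.0002  0.0068] twist -0.0 j7 -0.17 F [1.6 0.4 6.9] gap 0.117 grip 39.4
1.75 [-0.0153 -0.0036]
1.67 [-0.0156 -0.0024]
1.59 [-0.0157 -0.0011]
1.51 [-0.0158  0.0002]
1.42 [-0.0157  0.0014]
1.34 [-0.0155  0.0027]
1.26 [-0.0153  0.0039]
1.18 [-0.0149  0.0051]
1.1 [-0.0144  0.0063]
1.02 [-0.0139  0.0074]
0.94 [-0.0132  0.0085]
0.86 [-0.0125  0.0096]
0.78 [-0.0117  0.0106]
0.7 [-0.0108  0.0115]
0.62 [-0.0099  0.0123]
0.54 [-0.0088  0.013 ]
0.46 [-0.0078  0.0137]
0.42 [-0.0034  0.007 ]
0.4 [-0.0016  0.0036]
0.38 [-0.0015  0.0036]
0.36 [-0.0015  0.0036]
```

```bash
python3 -m creep '[{"dp":[0,-0.0153,-0.0036],"twist":0},{"dp":[0,-0.0156,-0.0024],"twist":0},{"dp":[0,-0.0157,-0.0011],"twist":0},{"dp":[0,-0.0158,0.0002],"twist":0},{"dp":[0,-0.0157,0.0014],"twist":0},{"dp":[0,-0.0155,0.0027],"twist":0},{"dp":[0,0,0],"twist":0}]'
python3 - <<'E'
from h import *
s=readout.sense();p=np.array(s["eef_pos"])
q=(p-HINGE)[:2]@XH[:2], p[2]-.031
print(q,np.hypot(*q),np.arctan2(q[1],-q[0])-.015,s["finger_gap"])
E
```

```text
time: 23.48
eef_pos: [0.618, 0.0163, 0.2276]
tcp_rot: [0.657, 0.754, -0.0, 0.001]
ft_force: [-4.0, 1.1, 7.3]
finger_gap: 0.119
grasp_force: 41.6
(np.float64(-0.04584214883971691), np.float64(0.1965565827999027)) 0.201831595277394 1.3266659785611492 0.11910418528836157
```

```bash
python3 -m creep '[{"dp":[0,-0.0153,0.0036],"twist":0},{"dp":[0,-0.0149,0.0049],"twist":0},{"dp":[0,-0.0144,0.0061],"twist":0},{"dp":[0,-0.0139,0.0072],"twist":0},{"dp":[0,-0.0132,0.0085],"twist":0},{"dp":[0,-0.0125,0.0096],"twist":0},{"dp":[0,0,0],"twist":0}]'
python3 -m creep '[{"dp":[0,-0.0117,0.0106],"twist":0},{"dp":[0,-0.0108,0.0115],"twist":0},{"dp":[0,-0.0099,0.0123],"twist":0},{"dp":[0,-0.0088,0.013],"twist":0},{"dp":[0,0,0],"twist":0},{"dp":[0,0,0],"twist":0}]'
python3 - <<'E'
from h import *
s=readout.sense();p=np.array(s["eef_pos"])
q=(p-HINGE)[:2]@XH[:2], p[2]-.004-.031
print(q,np.hypot(*q),np.arctan2(q[1],-q[0])-.015,s["finger_gap"])
E
```

```text
time: 24.07
eef_pos: [0.5343, 0.0048, 0.1846]
tcp_rot: [0.657, 0.754, -0.001, -0.0]
ft_force: [0.8, 1.8, -7.0]
finger_gap: 0.119
grasp_force: 39.6
time: 24.57
eef_pos: [0.496, -0.0005, 0.1379]
tcp_rot: [0.656, 0.754, 0.001, 0.0]
ft_force: [4.8, 1.8, -7.5]
finger_gap: 0.117
grasp_force: 39.3
(np.float64(-0.16890944117731072), np.float64(0.10289552243561878)) 0.19778242554921385 0.5321390155972001 0.11681508847779704
```

```bash
python3 -m creep '[{"dp":[0,-0.0055,0.0137],"twist":0},{"dp":[0,-0.0025,0.007],"twist":0},{"dp":[0,0,0],"twist":0},{"dp":[0,0,0],"twist":0}]'
python3 -m creep '[{"dp":[0,-0.001,0.003],"twist":0},{"dp":[0,0,0],"twist":0},{"dp":[0,0,0],"twist":0}]'
python3 - <<'E'
from h import *
s=readout.sense();p=np.array(s["eef_pos"])
q=(p-HINGE)[:2]@XH[:2], p[2]-.004-.031
print(q,np.hypot(*q),np.arctan2(q[1],-q[0])-.015,s["finger_gap"])
E
```

```text
time: 24.9
eef_pos: [0.486, -0.0019, 0.1167]
tcp_rot: [0.657, 0.754, -0.001, -0.002]
ft_force: [-4.3, 1.4, -3.5]
finger_gap: 0.116
grasp_force: 40.5
time: 25.15
eef_pos: [0.4853, -0.002, 0.115]
tcp_rot: [0.657, 0.754, -0.001, -0.001]
ft_force: [-6.2, 2.0, 4.9]
finger_gap: 0.119
grasp_force: 41.3
(np.float64(-0.1797327607819322), np.float64(0.07999160953499022)) 0.1967295679207719 0.40373705792889614 0.11858823312311341
```

```bash
for i in 1; do :; done
python3 -m creep '[{"dp":[0,-0.001,0.0015],"twist":0},{"dp":[0,0,0],"twist":0}]' | egrep 'eef|ft'
python3 -m creep '[{"dp":[0,-0.001,0.0015],"twist":0},{"dp":[0,0,0],"twist":0}]' | egrep 'eef|ft'
python3 -m creep '[{"dp":[0,-0.0007,0.0015],"twist":0},{"dp":[0,0,0],"twist":0}]' | egrep 'eef|ft'
```

```text
eef_pos: [0.4852, -0.002, 0.1147]
ft_force: [-7.7, 2.4, 12.4]
eef_pos: [0.4851, -0.002, 0.1144]
ft_force: [-9.1, 1.2, 18.1]
eef_pos: [0.485, -0.0021, 0.1139]
ft_force: [-11.6, 2.1, 25.8]
```

Contact is clear: the upward force rose from 5 to 26 N over about 1 mm. I'll unload most of it and let go.

```bash
python3 -m creep '[{"dp":[0,0.001,-0.003],"twist":0},{"dp":[0,0,0],"twist":0}]' | egrep 'eef|ft'
python3 -m creep '[{"dp":[0,0,0],"twist":0},{"dp":[0,0,0],"twist":0},{"dp":[0,0,0],"twist":0},{"dp":[0,0,0],"twist":0}]' 0.6
python3 -m creep '[{"dp":[0,0,-0.01],"twist":0},{"dp":[0,0,-0.025],"twist":0},{"dp":[0,0,-0.035],"twist":0},{"dp":[0,0,-0.04],"twist":0},{"dp":[0,-0.03,-0.02],"twist":0},{"dp":[0,-0.03,0],"twist":0},{"dp":[0,0,0],"twist":0}]'
python3 - <<'E'
from h import *
np.set_printoptions(precision=4,suppress=True)
g=vision.grab_frame("scene"); im=cv2.cvtColor(g["color"],cv2.COLOR_RGB2BGR); cv2.imwrite("pics/s9.png",cv2.resize(im[130:290,190:350],(600,600)))
f=vision.grab_frame("top")
d=vision.silhouettes("cover",f)[0]; P=np.array([world(f,r,c) for r,c in np.argwhere(d["region"])]); Q=P[P[:,2]>.035]
for k in range(5):
    c=Q.mean(0);n=np.linalg.svd(Q-c,full_matrices=0)[2][2];e=(Q-c)@n
    if k<4: Q=Q[abs(e)<max(.004,2*e.std())]
n*=np.sign(n[2]); print(len(Q),n,"cover angle",np.arccos(n[2]))
dome=np.array([.5395,.091,.061]); print("dome centre below upper face (15+6=21 expected):",(c-dome)@n)
print(readout.sense()["time"])
E
```

```text
eef_pos: [0.4852, -0.002, 0.1147]
ft_force: [-5.7, 2.9, 12.0]
time: 26.15
eef_pos: [0.4849, -0.0031, 0.113]
tcp_rot: [0.657, 0.754, 0.0, 0.0]
ft_force: [-0.6, 0.5, 0.1]
finger_gap: 0.4
grasp_force: 0.0
time: 26.73
eef_pos: [0.4223, -0.0118, 0.2449]
tcp_rot: [0.657, 0.754, -0.002, 0.002]
ft_force: [-0.1, 0.1, -0.7]
finger_gap: 0.396
grasp_force: 0.0
3537 [0.3725 0.0526 0.9265] cover angle 0.3857276075131486
dome centre below upper face (15+6=21 expected): 0.019882727794539257
26.8833
```

View pics/s9.png

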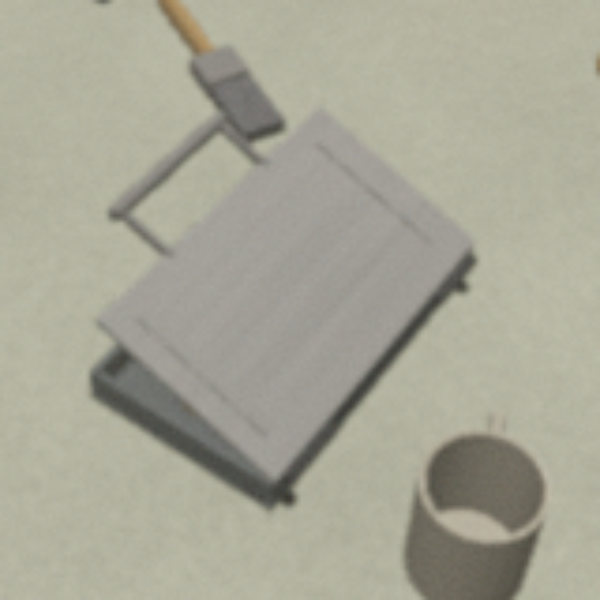

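The picture shows the cover ajar, with its front edge at (100,325) and the bar free at (170,165). The fitted angle is 0.386 rad against 0.382 expected for resting on the prop, so I'll hand in.

```bash
python3 -c "
from workcell import ticket
print(ticket.finish_job())"
```

```text
the job is handed in; nothing more can be done
None
```

I handed the job in at about 27 s of the 72 s allowed: the plaque lies flat in the well, the tall prop stands in the pocket, and the cover is left ajar on it (measured at 0.386 rad, 0.382 expected); the hand-in returned no verdict.

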